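# Back a tube against the end plate and lock the stop

## Task

Slide the blue stop along the channel so that it gently pushes the square steel tube fully home against the blue end plate, with the stop left touching the tube. Then lock the stop there: turn its black knob clockwise until it bites and the resistance rises sharply, and from that point add one eighth of a turn more (45 degrees), no further. Leave the knob tight and let go, and do not disturb the other things on the bench.

Things in the scene. Friction and masses are not known exactly. Their poses are not given: they have to be found in the camera images.
- fixture: Steel fixture fixed to the bench, in another place and yaw each episode: dark base bar 110 mm wide (x), 330 mm long (y), 12 mm thick, two low rails (tops 24 mm above the bench) that guide the tube with 1.5 mm play each side, a fixed blue end plate at the -y end, and the blue stop on the channel. Origin on the bench, mid-width, 185 mm in +y from the plate's inner face; z up.
- plate_face (a point): Centre of the inner face of the fixed blue end plate (100 mm wide, 15 mm thick, its top 62 mm above the bench); this point is 32 mm above the bench. Axes as fixture: +y runs from the plate along the channel to the tube and then the stop.
- tube: Loose bare square steel tube, 40 x 40 mm, 140 mm long, 0.4 to 0.65 kg, lying in the channel between plate and stop. Origin at the centre of its underside, 12 mm above the bench; its y axis runs along it, away from the plate (ends at y = -70 and +70 mm). It starts 8 to 35 mm short of the plate.
- stop: Blue stop, 70 mm wide (x), 56 mm long (y), top 66 mm above the bench. Origin: centre of the face that meets the tube, 32 mm above the bench; axes as fixture, it slides to the plate along -y. Friction about 8 N (plus 2 to 4 N to push the tube), the same when locked, so it can be shifted by accident. Drag it by the gripped knob or push it. Over 30 N on the tube is too much.
- knob_grip (a point): Black lock knob on the stop: a bar 44 mm long (its x axis), 16 mm thick (y), 30 mm tall, on a thin neck. This point is on its upright turning axis, 28 mm behind the stop's face, 96 mm above the bench; the bar reaches from 77 to 107 mm above the bench. It starts at any angle, does not rise or sink as it turns, and stays where it is left.
- knob_dot (a point): White dot on the knob's top, 15 mm from its axis along the bar's +x. Clockwise from above tightens. It runs lightly (about 0.03 N m) for 0.6 to 1.7 rad (a different angle each time, not visible), then bites and takes 0.5 to 0.6 N m. More than 70 degrees past the bite spoils it for good.
- screw_tip (a point): A point on the knob's screw, hidden inside the stop, on the knob's axis, 64 mm below knob_grip. It sinks against clamp_nut by 3 mm per turn of the knob, is level with it when the knob bites, and 0.37 mm below it after one eighth of a turn more: the readings are far too coarse to be of use.
- clamp_nut (a point): The clamp nut hidden inside the stop, on the knob's axis, some 32 mm above the bench; drawn up by the screw once the knob has bitten. Of no use for handling.
- offcut: short dark square steel tube, 30 x 30 x 70 mm, lying; origin under its centre, axis y along it. Not part of the job.
- try_square: try square lying flat, dark wooden stock 16 x 110 x 14 mm, steel blade 150 mm long; origin under the middle of the stock. Not part of the job.
- hammer: hammer lying on the bench, handle to its -x. Not part of the job.
- paste_tin: round tin with a yellow band, 72 mm across, 85 mm tall; origin under its centre. Not part of the job.
- slug: solid brass slug standing on end, 48 mm across, 55 mm tall; origin under its centre. Not part of the job.
Mind the look-alikes: they are no part of the job. Leave any orange or red look-alike of the tube alone.

How it is judged (in metres and radians):
On the way, in this order (a step that is already met when the one before it is completed fails the run):
1. the tube is home against the end plate and the stop against the tube (each gap under 2.5 mm), the knob not yet tightened (horizontal distance between tube and plate_face below 0.0725 m and y of stop in the frame of tube below 0.0725 m and z of screw_tip in the frame of clamp_nut above -8.33333e-05 m), for 0.2 s.
2. the knob has been turned until it bites (horizontal distance between tube and plate_face below 0.0725 m and y of stop in the frame of tube below 0.0725 m and z of screw_tip in the frame of clamp_nut below -8.33333e-05 m), for 0.1 s.
At the end, for the whole second after the job is handed in: The tube lies at rest against the end plate and the stop against the tube, each gap under 2.5 mm, and the knob stands 45 degrees, give or take 15, past the point where it bit, still tight (horizontal distance between tube and plate_face below 0.0725 m and y of stop in the frame of tube below 0.0725 m and z of screw_tip in the frame of clamp_nut between -0.0005 and -0.00025 m and linear speed of each of tube, stop below 0.01 m/s); the robot touches nothing.
It fails at once if the stop presses on the tube with more than 30 N (contact force between stop and tube above 30 N).
It fails at once if the knob is tightened past its bite (by more than 10 degrees) while the tube is not home or the stop not against it (z of screw_tip in the frame of clamp_nut below -8.33333e-05 m and not (horizontal distance between tube and plate_face below 0.0725 m and y of stop in the frame of tube below 0.0725 m)).
It fails at once if the knob is turned more than 70 degrees past its bite (z of screw_tip in the frame of clamp_nut below -0.000583333 m).
It fails at once if another thing on the bench is shifted by more than 15 mm (distance of any of offcut, try_square, hammer, paste_tin, slug from where it was at the start of the episode above 0.015 m).
It also fails if it takes over 72 s, if anything falls off the work surface, if the arm or the gripper's body presses on something with over 40 N, if the wrist force passes 120 N, or if a joint passes its speed limit or range.

## Robot

A 6-joint arm with a two-finger parallel gripper is mounted at the origin on the work surface. World frame = base frame: x ahead of the robot, y to its left, z up, the work surface at z = 0. Lengths are in m, angles in degrees, forces in N, time in s.
With the tool pointing down it reaches from about 0.275 to 1 m from the base axis. Payload 8.4 kg.
Tool frame: the origin (TCP) lies on the centre line of the jaws, within the pads' length; the fingertips stand 14 mm ahead of it and the grasp point (between the pads) lies 5 mm behind it; z points along the fingers, y is the direction in which the jaws open and shut (so a half turn about z gives the same grasp; the last joint's range is limited). The gripper opens to 85 mm and grips with 20 to 120 N. Pads are 22 mm wide; open, the fingers measure 114 mm over their backs; the gripper's body (76 mm by 85 mm) begins 54 mm behind the grasp point. The pads swing forward as they close: fully open they stand 13 mm farther back than shut.
Start: joints at [-69.236, 20.225, 93.587, -0, 66.188, -0.138], TCP at [0.223, -0.584, 0.245] pointing down, gripper open.
Joint ranges: [-150.9, 150.9], [-52.94, 120.26], [3.33, 152.33], [-74.26, 254.26], [0, 154.13], [-172.89, 172.89]. Speed limits (degrees/s): [127.2, 127.2, 159.86, 180, 180, 180].

## Interface

Orientations are given as a 3x3 rotation matrix whose columns are the frame's x, y, z axes.
In Python, from cell import ctrl, camera, get_calibration, find_in, outline_of, pinpoint gives the robot as it stands. The module is installed in compiled form; this text tells all that it offers.
- The arm moves only by the shell command python3 -m creep 'ROWS' [OPENING] [FORCE]. ROWS is JSON, a list of rows, each a list of 6 numbers: the shift along the tool's x, y, z in cm, then the turn, a rotation vector about the tool's x, y, z in rad. In form: [[tx, ty, tz, ax, ay, az], ...]. A call has exactly 10 rows; each row shifts and turns the commanded pose from where the row before left it, along the tool's axes as they then stand; what a row does not reach is not made up. A row lasts 1/8 s, in which the tool goes at most 62.5 mm and 10.7 degrees, less where a joint would pass 70% of its speed; a pose out of reach is approached as far as the arm can. A call is refused whole if a number of a shift passes 6.25 or a number of a turn 0.188, either way. A call with a gripper value outside its range is refused whole. OPENING is the gripper command: -1 is shut, 1 is fully open, values between are in proportion, set as the call begins (- or left out, the last holds). The fingers move at their own pace and stop on an object; FORCE is the grip in N (left out, the last holds). Time passes only in rows, so rows that do not move let the fingers close, or fill a call up. It gives the time, the measured TCP pose, the force and the opening at its end, in the units of the state.
- ctrl.read_state(): the state, without advancing time (a new reading comes with each control period).
- camera(name): name is "scene" or "top" or "wrist"; returns the picture (480x640x3 uint8, blue, green, red); there is no depth.
- get_calibration(name): a dict with "intrinsics" (3x3 intrinsics, pixels), "camera_from_world" (4x4, takes a point from world to camera coordinates). Camera axes: x right, y up, looking along -z (the intrinsics and any distortion apply to the point x, -y, -z); pixel columns grow to the right and rows downward; lengths in m; the calibration is good to about 2 mm. A picture is of the moment at which its call begins: read the wrist's pose just before it. get_calibration takes no time and is no camera call; for the wrist camera it gives the pose at the moment of the call.
- ctrl.job_done(): hands the job in, once; it reports no verdict.
Trained networks look in the newest picture that a camera, given by its name, has taken for a name from the list of things; names that differ only in an ending like _2 or _b are one class to them, and where a whole thing is asked for, a point or a joint stands for the part that bears it (a point fixed in the world has none). Each returns a list of dicts, best first, with "conf" (0 to 1); they miss things now and then, are a little off and sometimes report something else, mostly with a low value. They report only what shows in the picture. A call takes as long as a camera call. They do not tell look-alikes from the thing itself.
- find_in(camera, name): "rect" ([left, top, right, bottom] as shares, 0 to 1, of the picture: columns of its width, rows of its height, round what is visible of it).
- outline_of(camera, name): "pixels" (480x640 bool, what is visible of it) and "rect" ([left, top, right, bottom] as shares, 0 to 1, of the picture: columns of its width, rows of its height, round what is visible of it).
- pinpoint(camera, name): "centre" ([column, row] as shares, 0 to 1, of the picture: columns of its width, rows of its height: a listed point, or the origin of a listed thing).
The state is a dict: "time_s": time; "qpos": joint angles; "joint_velocities": joint speeds; "joint_efforts": joint torques, N m; "ee_pos": TCP position; "ee_rot": TCP orientation; "wrist_force": force on the tool from outside, world axes, zero at the start; "moment": the same for the moment, N m; "gripper_width": finger opening in m.
Only numpy, scipy, OpenCV 4.12 (cv2) and the standard library are available. Lean on these libraries where they do the work, as an engineer would, in place of code of your own. Each camera call takes 0.05 s, during which the arm holds its last target.

## Working session

There is one attempt and no reset: what is moved stays moved. The work goes in short steps, Python scripts to look and compute and a shell command to move; the robot and the scene stay as the last step left them, time stands still between calls to the robot, and variables do not carry over. Pictures are saved under pics/ and viewed, and the job is handed in when it is done.

```bash
mkdir -p pics; cat > h.py <<'E'
import numpy as np, cv2
from cell import ctrl, camera, get_calibration, find_in, outline_of, pinpoint
def ray(name,u,v):
    c=get_calibration(name);K=np.array(c["intrinsics"]);T=np.array(c["camera_from_world"])
    d=np.linalg.inv(K)@[u,v,1];d=np.array([d[0],-d[1],-d[2]])
    R=T[:3,:3];o=-R.T@T[:3,3];return o,R.T@d
def atz(name,u,v,z):
    o,d=ray(name,u,v);return o+d*(z-o[2])/d[2]
def proj(name,p):
    c=get_calibration(name);K=np.array(c["intrinsics"]);T=np.array(c["camera_from_world"])
    q=T[:3,:3]@np.array(p)+T[:3,3];q=K@[q[0],-q[1],-q[2]];return q[:2]/q[2]
def px(r): return r["centre"][0]*640,r["centre"][1]*480
E
python3 - <<'E'
from h import *
s=ctrl.read_state();print(s["time_s"],s["ee_pos"],s["ee_rot"],s["gripper_width"])
for n in ["scene","top"]:
    im=camera(n);cv2.imwrite(f"pics/{n}0.png",im);print(get_calibration(n))
Z=dict(plate_face=.032,tube=.012,stop=.032,knob_grip=.096,knob_dot=.107,fixture=0)
for n in ["top","scene"]:
    for k,z in Z.items():
        for r in pinpoint(n,k)[:3]:
            u,v=px(r);print(n,k,round(r["conf"],2),(round(u,1),round(v,1)),atz(n,u,v,z).round(4))
print(ctrl.read_state()["time_s"])
E
```

```text
0.0 [ 0.22281269 -0.58341177  0.24454257] [[ 9.34202378e-01  3.56743130e-01 -5.06657157e-04]
 [ 3.56743490e-01 -9.34201423e-01  1.33574690e-03]
 [ 3.19869216e-06 -1.42860457e-03 -9.99998980e-01]] 0.08598990963846866
{'intrinsics': array([[542.69335843,   0.        , 313.2163003 ],
       [  0.        , 542.69335843, 243.86055605],
       [  0.        ,   0.        ,   1.        ]]), 'camera_from_world': array([[ 0.48080738,  0.87675764,  0.01096826, -0.29966066],
       [-0.67428639,  0.36171952,  0.6438143 ,  0.31681321],
       [ 0.56050167, -0.31694642,  0.76510316, -1.72130488],
       [ 0.        ,  0.        ,  0.        ,  1.        ]])}
{'intrinsics': array([[491.98696902,   0.        , 317.09548121],
       [  0.        , 491.98696902, 241.42803019],
       [  0.        ,   0.        ,   1.        ]]), 'camera_from_world': array([[-0.01363374, -0.99989135,  0.00560407,  0.01478713],
       [ 0.99508563, -0.01301806,  0.09815862, -0.5499506 ],
       [-0.098075  ,  0.0069148 ,  0.995155  , -1.28369321],
       [ 0.        ,  0.        ,  0.        ,  1.        ]])}
top plate_
[... 374 characters left out ...]
 0.107 ]
top knob_dot 0.58 (306.9, 237.3) [0.5529 0.0334 0.107 ]
top fixture 0.74 (333.6, 241.6) [ 0.5517 -0.0375  0.    ]
top fixture 0.71 (309.2, 237.4) [0.564  0.0286 0.    ]
scene plate_face 0.57 (216.6, 292.0) [ 0.5511 -0.228   0.032 ]
scene tube 0.98 (413.6, 289.4) [0.7616 0.209  0.012 ]
scene tube 0.96 (244.5, 228.5) [ 0.3772 -0.0784  0.012 ]
scene tube 0.89 (253.7, 279.7) [ 0.546  -0.1286  0.012 ]
scene stop 0.81 (301.3, 258.5) [0.5566 0.0015 0.032 ]
scene stop 0.73 (151.4, 348.3) [ 0.6248 -0.4145  0.032 ]
scene knob_grip 0.49 (307.9, 240.0) [0.5579 0.0197 0.096 ]
scene knob_dot 0.72 (309.5, 235.3) [0.5546 0.0259 0.107 ]
scene fixture 0.67 (280.0, 270.5) [ 0.5429 -0.0537  0.    ]
0.7
```

View pics/scene0.png

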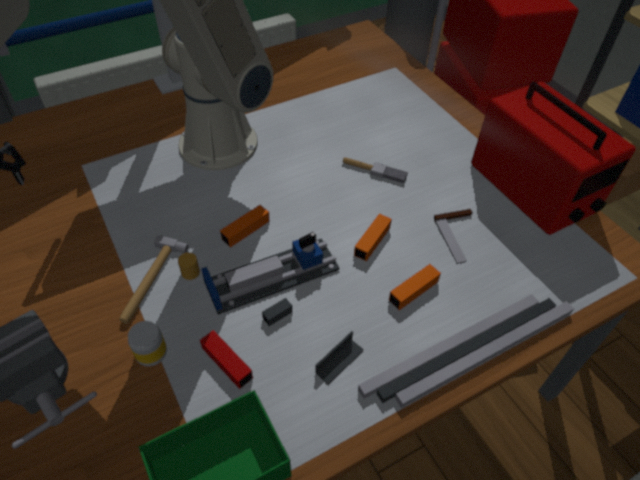

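View pics/top0.png

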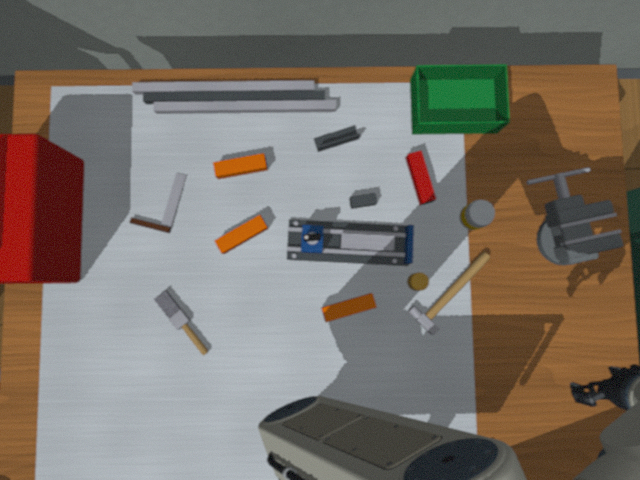

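```bash
python3 - <<'E'
import cv2
a=cv2.imread('pics/top0.png')[190:290,270:430];cv2.imwrite('pics/c0.png',cv2.resize(a,None,fx=5,fy=5,interpolation=2))
E
```

```text
(no output)
```

View pics/c0.png

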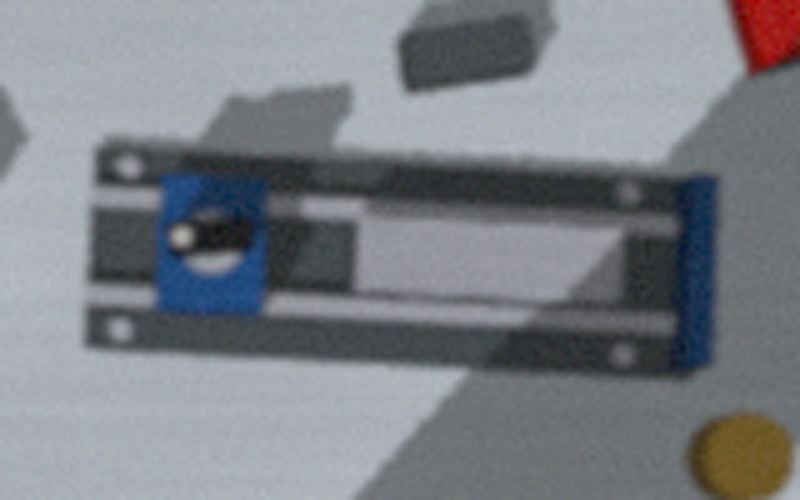

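Candidates for the tube in the top picture are the orange bars at (349,307), (240,165) and (240,233), the red bar at (420,177), the dark offcut at (363,200) and the grey bars at the rear. The real tube is the bare grey one in the fixture at (368,241). The only blue stop is at (312,237), and its knob has the white dot on the left, facing +y. The close crop confirms both. I'll move over the knob and look with the wrist camera.

```bash
R='[3.65,-0.3,0,0,0,-0.0603]'; python3 -m creep '[[3.65,-0.3,0,0,0,-0.0603],[3.65,-0.3,0,0,0,-0.0603],[3.65,-0.3,0,0,0,-0.0603],[3.65,-0.3,0,0,0,-0.0603],[3.65,-0.3,0,0,0,-0.0603],[3.65,-0.3,0,0,0,-0.0603],[3.65,-0.3,0,0,0,-0.0603],[3.65,-0.3,0,0,0,-0.0603],[3.65,-0.3,0,0,0,-0.0603],[3.65,-0.3,0,0,0,-0.0603]]' 1 80
python3 -m creep '[[3.65,-0.3,0,0,0,-0.0603],[3.65,-0.3,0,0,0,-0.0603],[3.65,-0.3,0,0,0,-0.0603],[3.65,-0.3,0,0,0,-0.0603],[3.65,-0.3,0,0,0,-0.0603],[3.65,-0.3,0,0,0,-0.0603],[3.65,-0.3,0,0,0,-0.0603],[3.65,-0.3,0,0,0,-0.0603],[3.65,-0.3,0,0,0,-0.0603],[3.65,-0.3,0,0,0,-0.0603]]'
```

```text
time_s: 1.95
ee_pos: [0.4954, -0.3456, 0.2453]
ee_rot: [[0.565, 0.825, 0.0], [0.825, -0.565, -0.0], [0.0, 0.0, -1.0]]
wrist_force: [-0.1, -0.8, 0.3]
gripper_width: 0.0856
time_s: 3.2
ee_pos: [0.5839, 0.0043, 0.2454]
ee_rot: [[-0.002, 1.0, 0.0], [1.0, 0.002, 0.0], [0.0, 0.0, -1.0]]
wrist_force: [-0.6, -0.4, 0.0]
gripper_width: 0.0859
```

```bash
cat > look.py <<'E'
import sys
from h import *
t=sys.argv[1]
s=ctrl.read_state();print(s["time_s"],np.round(s["ee_pos"],4),np.round(s["ee_rot"],4).tolist(),s["qpos"])
for n in ["wrist","top"]:
    im=camera(n);cv2.imwrite(f"pics/{n}{t}.png",im)
    for k,z in dict(plate_face=.032,tube=.012,stop=.032,knob_grip=.096,knob_dot=.107).items():
        if n=="top" and k=="tube":continue
        for r in pinpoint(n,k)[:2]:
            u,v=px(r);print(n,k,round(r["conf"],2),(round(u,1),round(v,1)),atz(n,u,v,z).round(4))
E
python3 look.py 1
```

```text
3.2 [0.5839 0.0043 0.2454] [[-0.002, 1.0, 0.0003], [1.0, 0.002, 0.0], [0.0, 0.0003, -1.0]] [2.73772946e-01 1.65753467e+01 9.87649429e+01 1.43946614e-04
 6.46423786e+01 1.58049128e-01]
wrist plate_face 0.68 (273.9, 423.5) [ 0.539  -0.2229  0.032 ]
wrist tube 0.66 (433.6, 437.8) [ 0.7175 -0.263   0.012 ]
wrist tube 0.65 (282.9, 330.4) [ 0.5491 -0.1243  0.012 ]
wrist stop 0.8 (283.4, 225.4) [ 0.5541 -0.008   0.032 ]
wrist stop 0.43 (279.3, 211.5) [0.5508 0.0047 0.032 ]
wrist knob_grip 0.95 (280.8, 213.0) [0.558  0.0184 0.096 ]
wrist knob_dot 0.79 (277.1, 193.7) [0.5569 0.0341 0.107 ]
top plate_face 0.76 (403.5, 240.7) [ 0.5485 -0.2222  0.032 ]
top stop 0.81 (325.1, 240.2) [ 0.5526 -0.0139  0.032 ]
top knob_grip 0.38 (310.7, 236.6) [0.5558 0.0239 0.096 ]
top knob_dot 0.6 (309.5, 240.8) [0.544 0.027 0.107]
top knob_dot 0.5 (306.9, 237.9) [0.5515 0.0334 0.107 ]
```

View pics/wrist1.png

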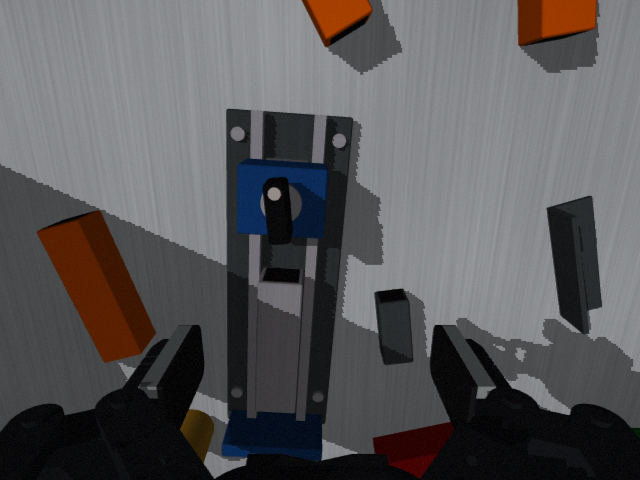

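The wrist view shows the stop at (283,200), the knob bar from (275,180) to (280,243) with its dot at (274,194), and the tube below it at about (280,330). I'll zoom in to measure the bar more exactly.

```bash
python3 - <<'E'
import cv2
a=cv2.imread('pics/wrist1.png')[150:250,225:335];a=cv2.convertScaleAbs(a,alpha=1.6,beta=20);cv2.imwrite('pics/c1.png',cv2.resize(a,None,fx=6,fy=6,interpolation=2))
E
```

```text
(no output)
```

View pics/c1.png

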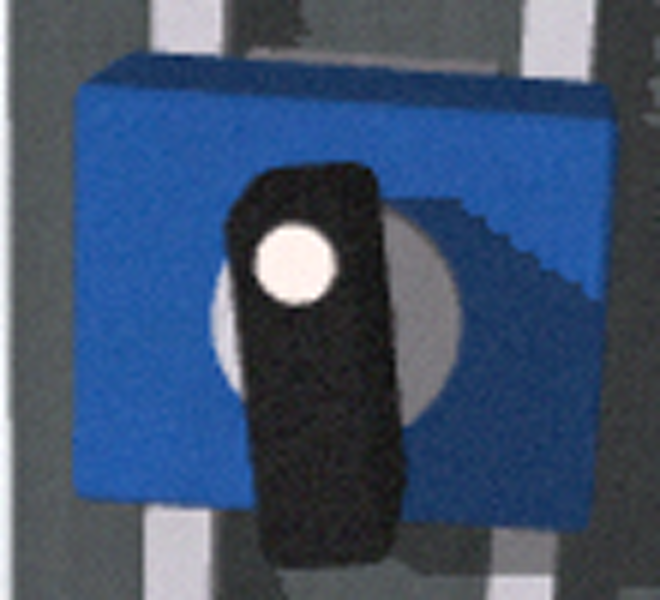

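```bash
python3 - <<'E'
from h import *
f=lambda u,v,z:atz("wrist",225+u/6,150+v/6,z)
P=np.array([f(*p,.066) for p in [(75,87),(614,118),(590,530),(72,497)]]);print(P.round(4));c=P.mean(0);print("stop centre",c)
for a,b in [(0,1),(3,2),(3,0),(2,1)]:
    d=P[b]-P[a];print(np.linalg.norm(d),np.degrees(np.arctan2(d[1],d[0])))
d=f(296,263,.107);print("dot",d, np.linalg.norm(d-c), np.degrees(np.arctan2(*(d-c)[1::-1])), np.hypot(*(d-c)[:2]))
for q in [(232,240),(268,550),(378,175),(400,480),(310,165),(330,560)]: print(f(*q,.107))
o,_=ray("wrist",0,0);print(o)
E
```

```text
[[ 0.5234  0.0485  0.066 ]
 [ 0.5917  0.0446  0.066 ]
 [ 0.5889 -0.0103  0.066 ]
 [ 0.5195 -0.0056  0.066 ]]
stop centre [0.55588244 0.01929902 0.066     ]
0.06838449252832844 -3.3131629366942614
0.06950932662442766 -3.876422606730622
0.0542611986061504 85.89246972530732
0.05494054103183939 87.07187183371093
dot [0.55499182 0.03398658 0.107     ] 0.04356050451470802 93.47001440009488 0.014714535452262818
[0.54791598 0.03659435 0.107     ]
[5.50539827e-01 1.24133414e-04 1.07000000e-01]
[0.56443827 0.04384221 0.107     ]
[0.56614287 0.00861754 0.107     ]
[0.55692615 0.04495582 0.107     ]
[ 0.55774746 -0.00111277  0.107     ]
[0.58343631 0.08591371 0.37342487]
```

```bash
python3 -m creep '[[0.38,-0.67,0.9,0,0,0],[0.38,-0.67,0.9,0,0,0],[0.38,-0.67,0.9,0,0,0],[0.38,-0.67,0.9,0,0,0],[0,0,0.9,0,0,-0.01],[0,0,0.9,0,0,-0.01],[0,0,0.9,0,0,-0.01],[0,0,0.9,0,0,-0.01],[0,0,0.9,0,0,-0.01],[0,0,0,0,0,-0.01]]'
python3 look.py 2|grep -v top;python3 - <<'E'
import cv2
a=cv2.imread('pics/wrist2.png')[150:350,190:390];a=cv2.convertScaleAbs(a,alpha=1.6,beta=20);cv2.imwrite('pics/c2.png',cv2.resize(a,None,fx=3,fy=3,interpolation=2))
E
```

```text
time_s: 5.0
ee_pos: [0.5565, 0.0182, 0.1634]
ee_rot: [[-0.061, 0.998, -0.001], [0.998, 0.061, -0.0], [0.0, -0.001, -1.0]]
wrist_force: [-0.0, -0.8, -0.3]
gripper_width: 0.0853
5.0 [0.5565 0.0182 0.1634] [[-0.0606, 0.9982, -0.0015], [0.9982, 0.0606, -0.0], [0.0001, -0.0015, -1.0]] [ 1.72100706e+00  1.96371261e+01  1.06220598e+02  4.52449533e-04
  5.42277533e+01 -1.75156464e+00]
wrist tube 0.76 (298.0, 394.9) [ 0.5499 -0.1258  0.012 ]
wrist tube 0.59 (90.4, 321.1) [ 0.3828 -0.0652  0.012 ]
wrist knob_grip 0.91 (315.6, 273.0) [0.5563 0.0209 0.096 ]
wrist knob_dot 0.69 (320.0, 253.1) [0.5576 0.0361 0.107 ]
```

View pics/wrist2.png

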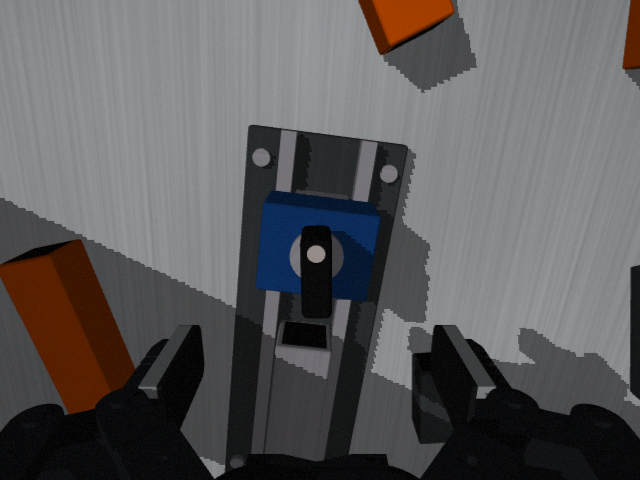

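View pics/c2.png

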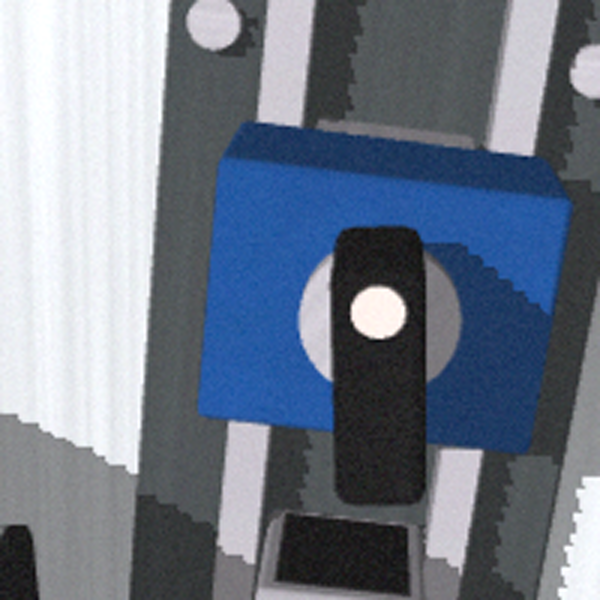

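```bash
python3 - <<'E'
from h import *
f=lambda u,v,z:atz("wrist",190+u/3,150+v/3,z)
P=np.array([f(*p,.066) for p in [(218,158),(571,203),(530,451),(198,414)]]);c=P.mean(0);print("stop centre",P.round(4),c)
d=f(378,312,.107);print("dot",d,np.degrees(np.arctan2(*(d-c)[1::-1])), np.hypot(*(d-c)[:2]))
print("-y end",f(380,502,.107),"edges",f(331,270,.107),f(336,490,.107),f(424,270,.107),f(425,490,.107))
print(f(345,515,.052),f(385,516,.052), ray("wrist",0,0)[0])
E
```

```text
stop centre [[ 0.5236  0.0506  0.066 ]
 [ 0.5924  0.0458  0.066 ]
 [ 0.5898 -0.0078  0.066 ]
 [ 0.5204 -0.0035  0.066 ]] [0.55656927 0.02125562 0.066     ]
dot [0.55539848 0.03564235 0.107     ] 94.65248071989036 0.014434288607682446
-y end [0.55784012 0.00065443 0.107     ] edges [0.54733872 0.0424189  0.107     ] [0.5500898 0.0025267 0.107    ] [0.56243068 0.04332642 0.107     ] [0.56548273 0.00344988 0.107     ]
[ 0.55198051 -0.03306284  0.052     ] [ 0.56103212 -0.0327756   0.052     ] [0.55160523 0.10170205 0.29257426]
```

```bash
python3 -m creep '[[0.14,0.01,0.8,0,0,0],[0.14,0.01,0.8,0,0,0],[0,0,1.0,0,0,0],[0,0,1.0,0,0,0],[0,0,1.0,0,0,0],[0,0,1.0,0,0,0],[0,0,0.9,0,0,0],[0,0,0.6,0,0,0],[0,0,0.3,0,0,-0.01],[0,0,0,0,0,0]]'
python3 look.py 3|grep -v top
```

```text
time_s: 6.8
ee_pos: [0.557, 0.0211, 0.0902]
ee_rot: [[-0.07, 0.998, -0.0], [0.998, 0.07, -0.0], [0.0, -0.0, -1.0]]
wrist_force: [-0.4, -0.2, 0.4]
gripper_width: 0.0854
6.8 [0.557  0.0211 0.0902] [[-0.0702, 0.9975, -0.0002], [0.9975, 0.0702, -0.0], [0.0, -0.0002, -1.0]] [ 2.01504618e+00  2.55625408e+01  1.08828057e+02  3.58205807e-04
  4.56181824e+01 -2.01010076e+00]
wrist plate_face 0.49 (315.9, 336.7) [ 0.5587 -0.0088  0.032 ]
wrist tube 0.65 (289.1, 469.7) [ 0.5486 -0.1242  0.012 ]
wrist tube 0.64 (29.0, 380.0) [ 0.3855 -0.0635  0.012 ]
wrist knob_grip 0.92 (315.3, 359.3) [0.5565 0.0208 0.096 ]
wrist knob_dot 0.96 (317.0, 335.5) [0.5558 0.0372 0.107 ]
```

View pics/wrist3.png

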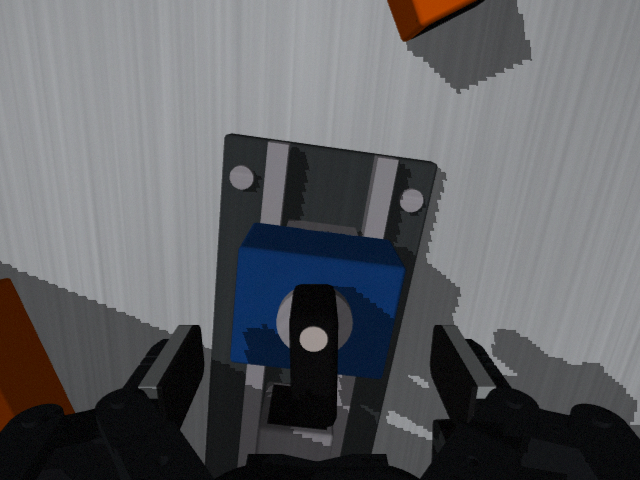

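The pads are at columns 185 and 450, either side of the bar at about 315, and the axis estimate agrees with the TCP to 0.5 mm. I'll close on the knob.

```bash
python3 -m creep '[[0,0,0,0,0,0],[0,0,0,0,0,0],[0,0,0,0,0,0],[0,0,0,0,0,0],[0,0,0,0,0,0],[0,0,0,0,0,0],[0,0,0,0,0,0],[0,0,0,0,0,0],[0,0,0,0,0,0],[0,0,0,0,0,0]]' -1 60
python3 - <<'E'
from h import *
s=ctrl.read_state();print(s["moment"],s["wrist_force"])
for k,z in dict(plate_face=.032,tube=.012,stop=.032,knob_dot=.107,knob_grip=.096).items():
  camera("wrist")
  for r in pinpoint("wrist",k)[:2]:
    u,v=px(r);print(k,round(r["conf"],2),atz("wrist",u,v,z).round(4))
E
```

```text
time_s: 8.6
ee_pos: [0.5562, 0.021, 0.0905]
ee_rot: [[-0.07, 0.998, -0.001], [0.998, 0.07, -0.0], [0.0, -0.001, -1.0]]
wrist_force: [-3.7, -0.6, 5.9]
gripper_width: 0.0152
[-0.0037194   0.61304901  0.00803987] [-3.67704368 -0.63181234  5.86119572]
tube 0.94 [ 0.3848 -0.0619  0.012 ]
tube 0.81 [ 0.5475 -0.1241  0.012 ]
stop 0.89 [ 0.5531 -0.0079  0.032 ]
stop 0.5 [ 0.559  -0.0227  0.032 ]
knob_dot 0.58 [0.5557 0.036  0.107 ]
knob_grip 0.9 [0.5559 0.0212 0.096 ]
```

```bash
python3 -m creep '[[-0.2,-0.03,0,0,0,0],[-0.4,-0.05,0,0,0,0],[-0.4,-0.05,0,0,0,0],[-0.4,-0.05,0,0,0,0],[-0.4,-0.05,0,0,0,0],[-0.4,-0.05,0,0,0,0],[-0.4,-0.05,0,0,0,0],[-0.4,-0.05,0,0,0,0],[-0.4,-0.05,0,0,0,0],[-0.3,-0.04,0,0,0,0]]'
cat > st.py <<'E'
from h import *
s=ctrl.read_state();R=np.array(s["ee_rot"])
print(s["time_s"],"pos",np.round(s["ee_pos"],4),"yaw_y",round(np.degrees(np.arctan2(R[1,1],R[0,1])),2),"F",np.round(s["wrist_force"],1),"M",np.round(s["moment"],2),"q6",round(s["qpos"][5],1),"w",round(s["gripper_width"],4))
E
python3 st.py
```

```text
time_s: 10.35
ee_pos: [0.5539, -0.0149, 0.0905]
ee_rot: [[-0.069, 0.998, -0.002], [0.998, 0.069, 0.002], [0.002, -0.002, -1.0]]
wrist_force: [-4.0, 9.6, 7.4]
gripper_width: 0.0157
10.35 pos [ 0.5539 -0.0149  0.0905] yaw_y 3.97 F [-4.   9.6  7.4] M [ 1.53  0.74 -0.05] q6 -5.8 w 0.0157
```

```bash
python3 -m creep '[[-0.25,-0.03,0,0,0,0],[-0.25,-0.03,0,0,0,0],[-0.2,-0.026,0,0,0,0],[-0.2,-0.026,0,0,0,0],[-0.2,-0.026,0,0,0,0],[-0.2,-0.026,0,0,0,0],[-0.2,-0.026,0,0,0,0],[-0.2,-0.026,0,0,0,0],[-0.2,-0.026,0,0,0,0],[-0.2,-0.026,0,0,0,0]]'
python3 st.py; python3 look.py 4
```

```text
time_s: 11.6
ee_pos: [0.5526, -0.0354, 0.0904]
ee_rot: [[-0.069, 0.998, -0.002], [0.998, 0.069, 0.003], [0.003, -0.002, -1.0]]
wrist_force: [-4.1, 13.2, 7.3]
gripper_width: 0.0154
11.6 pos [ 0.5526 -0.0354  0.0904] yaw_y 3.95 F [-4.1 13.2  7.3] M [2.16 0.73 0.01] q6 -8.0 w 0.0154
11.6 [ 0.5526 -0.0354  0.0904] [[-0.069, 0.9976, -0.0023], [0.9976, 0.069, 0.0029], [0.0031, -0.0021, -1.0]] [ -3.9164839   25.33733256 109.18659375   0.22292083  45.6176816
  -8.02683945]
wrist tube 0.71 (298.9, 411.4) [ 0.5476 -0.1319  0.012 ]
wrist tube 0.58 (21.6, 301.9) [ 0.3847 -0.0665  0.012 ]
wrist stop 0.64 (311.0, 331.7) [ 0.551  -0.0624  0.032 ]
wrist knob_grip 0.9 (318.3, 358.5) [ 0.5529 -0.0355  0.096 ]
wrist knob_dot 0.75 (318.4, 336.2) [ 0.5518 -0.0198  0.107 ]
top plate_face 0.59 (402.2, 242.2) [ 0.5446 -0.2185  0.032 ]
top stop 0.43 (346.6, 238.5) [ 0.5564 -0.0711  0.032 ]
```

View pics/wrist4.png

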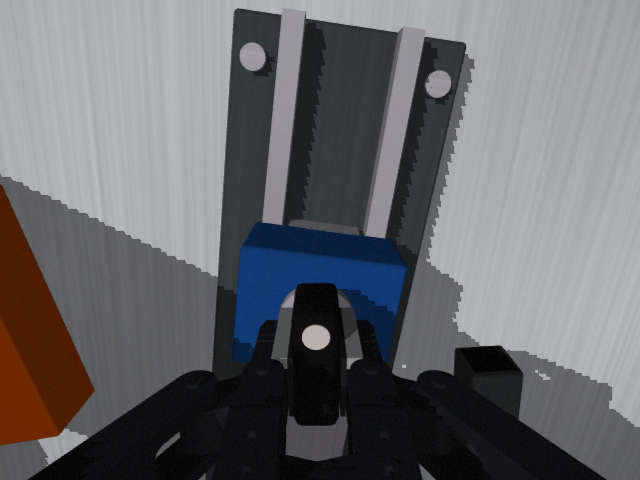

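Gripped and dragging. The resistance rose from 9.6 to 13.2 N, so the stop is now pushing the tube. I'll go slower from here.

```bash
python3 -m creep '[[-0.15,-0.019,0,0,0,0],[-0.15,-0.019,0,0,0,0],[-0.15,-0.019,0,0,0,0],[-0.15,-0.019,0,0,0,0],[-0.12,-0.015,0,0,0,0],[-0.12,-0.015,0,0,0,0],[-0.1,-0.013,0,0,0,0],[-0.1,-0.013,0,0,0,0],[-0.08,-0.01,0,0,0,0],[-0.08,-0.01,0,0,0,0]]'
python3 st.py
```

```text
time_s: 13.4
ee_pos: [0.5518, -0.0474, 0.0904]
ee_rot: [[-0.069, 0.998, -0.002], [0.998, 0.069, 0.003], [0.003, -0.002, -1.0]]
wrist_force: [-5.0, 12.5, 8.1]
gripper_width: 0.0151
13.4 pos [ 0.5518 -0.0474  0.0904] yaw_y 3.96 F [-5.  12.5  8.1] M [ 2.2   0.81 -0.03] q6 -9.3 w 0.0151
```

```bash
python3 -m creep '[[-0.03,-0.004,0,0,0,0],[-0.03,-0.004,0,0,0,0],[-0.03,-0.004,0,0,0,0],[-0.03,-0.004,0,0,0,0],[-0.03,-0.004,0,0,0,0],[-0.03,-0.004,0,0,0,0],[-0.03,-0.004,0,0,0,0],[-0.03,-0.004,0,0,0,0],[-0.03,-0.004,0,0,0,0],[-0.03,-0.004,0,0,0,0]]'
python3 st.py
```

```text
time_s: 14.65
ee_pos: [0.5516, -0.0504, 0.0904]
ee_rot: [[-0.069, 0.998, -0.003], [0.998, 0.069, 0.003], [0.003, -0.002, -1.0]]
wrist_force: [-5.0, 12.7, 7.5]
gripper_width: 0.0154
14.65 pos [ 0.5516 -0.0504  0.0904] yaw_y 3.96 F [-5.  12.7  7.5] M [2.09 0.75 0.03] q6 -9.6 w 0.0154
```

```bash
python3 -m creep '[[-0.02,-0.003,0,0,0,0],[-0.02,-0.003,0,0,0,0],[-0.02,-0.003,0,0,0,0],[-0.02,-0.003,0,0,0,0],[-0.02,-0.003,0,0,0,0],[-0.02,-0.003,0,0,0,0],[-0.02,-0.003,0,0,0,0],[-0.02,-0.003,0,0,0,0],[-0.02,-0.003,0,0,0,0],[-0.02,-0.003,0,0,0,0]]'
python3 st.py
```

```text
time_s: 15.9
ee_pos: [0.5515, -0.0524, 0.0905]
ee_rot: [[-0.069, 0.998, -0.002], [0.998, 0.069, 0.003], [0.003, -0.002, -1.0]]
wrist_force: [-4.7, 11.8, 8.0]
gripper_width: 0.0149
15.9 pos [ 0.5515 -0.0524  0.0905] yaw_y 3.95 F [-4.7 11.8  8. ] M [2.13 0.76 0.02] q6 -9.8 w 0.0149
```

```bash
python3 -m creep '[[-0.02,-0.003,0,0,0,0],[-0.02,-0.003,0,0,0,0],[-0.02,-0.003,0,0,0,0],[-0.02,-0.003,0,0,0,0],[-0.02,-0.003,0,0,0,0],[-0.02,-0.003,0,0,0,0],[-0.02,-0.003,0,0,0,0],[-0.02,-0.003,0,0,0,0],[-0.02,-0.003,0,0,0,0],[-0.02,-0.003,0,0,0,0]]'
python3 st.py
```

```text
time_s: 17.15
ee_pos: [0.5513, -0.0545, 0.0904]
ee_rot: [[-0.069, 0.998, -0.002], [0.998, 0.069, 0.003], [0.003, -0.002, -1.0]]
wrist_force: [-4.6, 12.9, 7.4]
gripper_width: 0.0156
17.15 pos [ 0.5513 -0.0545  0.0904] yaw_y 3.96 F [-4.6 12.9  7.4] M [2.12 0.73 0.01] q6 -10.0 w 0.0156
```

```bash
python3 -m creep '[[-0.02,-0.003,0,0,0,0],[-0.02,-0.003,0,0,0,0],[-0.02,-0.003,0,0,0,0],[-0.02,-0.003,0,0,0,0],[-0.02,-0.003,0,0,0,0],[-0.02,-0.003,0,0,0,0],[-0.02,-0.003,0,0,0,0],[-0.02,-0.003,0,0,0,0],[-0.01,-0.001,0,0,0,0],[-0.01,-0.001,0,0,0,0]]'
python3 st.py
python3 - <<'E'
from h import *
im=camera("scene");top=camera("top")
a=cv2.resize(im[200:320,190:350],None,fx=4,fy=4,interpolation=2);cv2.imwrite("pics/s5.png",cv2.convertScaleAbs(a,alpha=1.5,beta=20))
a=cv2.resize(top[190:290,300:430],None,fx=5,fy=5,interpolation=2);cv2.imwrite("pics/t5.png",cv2.convertScaleAbs(a,alpha=1.5,beta=20))
E
```

```text
time_s: 18.4
ee_pos: [0.5512, -0.0563, 0.0904]
ee_rot: [[-0.069, 0.998, -0.002], [0.998, 0.069, 0.003], [0.003, -0.002, -1.0]]
wrist_force: [-4.4, 12.3, 8.6]
gripper_width: 0.0152
18.4 pos [ 0.5512 -0.0563  0.0904] yaw_y 3.96 F [-4.4 12.3  8.6] M [2.11 0.73 0.04] q6 -10.2 w 0.0152
```

View pics/s5.png

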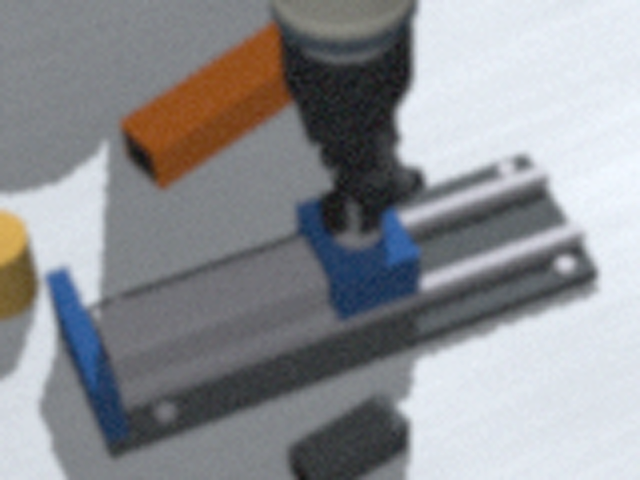

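View pics/t5.png

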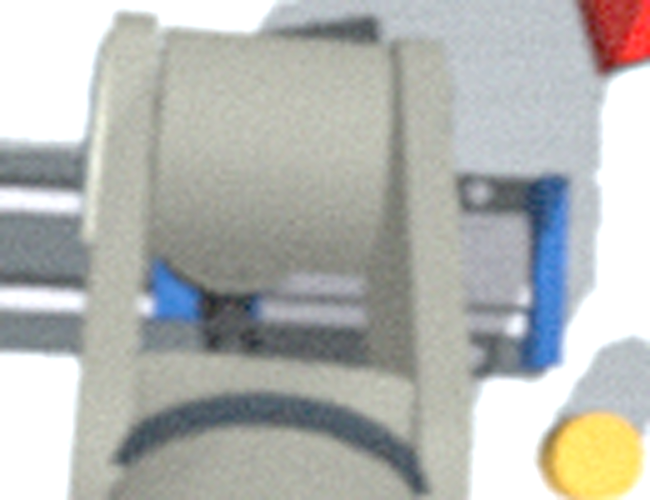

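The stop touches the tube, and only a sliver of gap, if any, remains at the plate. Each call is 1.5 mm now.

```bash
python3 -m creep '[[-0.015,-0.002,0,0,0,0],[-0.015,-0.002,0,0,0,0],[-0.015,-0.002,0,0,0,0],[-0.015,-0.002,0,0,0,0],[-0.015,-0.002,0,0,0,0],[-0.015,-0.002,0,0,0,0],[-0.015,-0.002,0,0,0,0],[-0.015,-0.002,0,0,0,0],[-0.01,-0.001,0,0,0,0],[-0.01,-0.001,0,0,0,0]]'
python3 st.py
```

```text
time_s: 19.75
ee_pos: [0.5511, -0.0577, 0.0905]
ee_rot: [[-0.069, 0.998, -0.002], [0.998, 0.069, 0.003], [0.003, -0.002, -1.0]]
wrist_force: [-5.5, 12.1, 8.0]
gripper_width: 0.015
19.75 pos [ 0.5511 -0.0577  0.0905] yaw_y 3.96 F [-5.5 12.1  8. ] M [2.16 0.7  0.02] q6 -10.3 w 0.015
```

```bash
python3 -m creep '[[-0.015,-0.002,0,0,0,0],[-0.015,-0.002,0,0,0,0],[-0.015,-0.002,0,0,0,0],[-0.015,-0.002,0,0,0,0],[-0.015,-0.002,0,0,0,0],[-0.015,-0.002,0,0,0,0],[-0.015,-0.002,0,0,0,0],[-0.015,-0.002,0,0,0,0],[-0.01,-0.001,0,0,0,0],[-0.01,-0.001,0,0,0,0]]'
python3 st.py
```

```text
time_s: 21.0
ee_pos: [0.551, -0.0591, 0.0904]
ee_rot: [[-0.069, 0.998, -0.003], [0.998, 0.069, 0.003], [0.003, -0.002, -1.0]]
wrist_force: [-4.5, 12.9, 7.3]
gripper_width: 0.0155
21.0 pos [ 0.551  -0.0591  0.0904] yaw_y 3.96 F [-4.5 12.9  7.3] M [ 2.19  0.75 -0.02] q6 -10.5 w 0.0155
```

```bash
python3 -m creep '[[-0.015,-0.002,0,0,0,0],[-0.015,-0.002,0,0,0,0],[-0.015,-0.002,0,0,0,0],[-0.015,-0.002,0,0,0,0],[-0.015,-0.002,0,0,0,0],[-0.015,-0.002,0,0,0,0],[-0.015,-0.002,0,0,0,0],[-0.015,-0.002,0,0,0,0],[-0.01,-0.001,0,0,0,0],[-0.01,-0.001,0,0,0,0]]'
python3 st.py
```

```text
time_s: 22.25
ee_pos: [0.551, -0.0596, 0.0904]
ee_rot: [[-0.068, 0.998, -0.002], [0.998, 0.068, 0.004], [0.005, -0.002, -1.0]]
wrist_force: [-3.6, 18.5, 8.6]
gripper_width: 0.0152
22.25 pos [ 0.551  -0.0596  0.0904] yaw_y 3.93 F [-3.6 18.5  8.6] M [3.25 0.63 0.  ] q6 -10.6 w 0.0152
```

The force jumped to 18.5 N and the motion stalled, so the tube is home, with about 6 to 10 N on it. I'll back the command off so the arm is nearly neutral, then make the first, certainly free, part of the turn.

```bash
python3 -m creep '[[0.1,0.013,0,0,0,0],[0.09,0.012,0,0,0,0],[0,0,0,0,0,0.06],[0,0,0,0,0,0.06],[0,0,0,0,0,0.06],[0,0,0,0,0,0.06],[0,0,0,0,0,0.06],[0,0,0,0,0,0.06],[0,0,0,0,0,0.06],[0,0,0,0,0,0]]' - 80
python3 st.py
```

```text
time_s: 23.5
ee_pos: [0.5514, -0.0593, 0.0905]
ee_rot: [[0.344, 0.939, -0.002], [0.939, -0.344, 0.002], [0.001, -0.002, -1.0]]
wrist_force: [-3.9, 7.7, 6.0]
gripper_width: 0.0146
23.5 pos [ 0.5514 -0.0593  0.0905] yaw_y -20.14 F [-3.9  7.7  6. ] M [ 1.29  0.63 -0.06] q6 13.7 w 0.0146
```

```bash
python3 -m creep '[[0,0,0,0,0,0.03],[0,0,0,0,0,0.03],[0,0,0,0,0,0.03],[0,0,0,0,0,0.03],[0,0,0,0,0,0.03],[0,0,0,0,0,0.02],[0,0,0,0,0,0.01],[0,0,0,0,0,0],[0,0,0,0,0,0],[0,0,0,0,0,0]]'
python3 st.py
python3 -m creep '[[0,0,0,0,0,0.01],[0,0,0,0,0,0.01],[0,0,0,0,0,0.01],[0,0,0,0,0,0.01],[0,0,0,0,0,0.01],[0,0,0,0,0,0.01],[0,0,0,0,0,0.01],[0,0,0,0,0,0.01],[0,0,0,0,0,0.01],[0,0,0,0,0,0]]'
python3 st.py
```

```text
time_s: 24.75
ee_pos: [0.5516, -0.0594, 0.0905]
ee_rot: [[0.506, 0.862, -0.001], [0.862, -0.506, 0.002], [0.001, -0.002, -1.0]]
wrist_force: [-3.4, 6.6, 6.4]
gripper_width: 0.0146
24.75 pos [ 0.5516 -0.0594  0.0905] yaw_y -30.4 F [-3.4  6.6  6.4] M [ 1.23  0.55 -0.07] q6 24.0 w 0.0146
time_s: 26.0
ee_pos: [0.5516, -0.0594, 0.0905]
ee_rot: [[0.582, 0.813, -0.001], [0.813, -0.582, 0.002], [0.001, -0.002, -1.0]]
wrist_force: [-3.3, 6.7, 5.9]
gripper_width: 0.0149
26.0 pos [ 0.5516 -0.0594  0.0905] yaw_y -35.56 F [-3.3  6.7  5.9] M [ 1.16  0.48 -0.05] q6 29.1 w 0.0149
```

```bash
python3 -m creep '[[0,0,0,0,0,0.01],[0,0,0,0,0,0.01],[0,0,0,0,0,0.01],[0,0,0,0,0,0.01],[0,0,0,0,0,0.01],[0,0,0,0,0,0.01],[0,0,0,0,0,0.01],[0,0,0,0,0,0.01],[0,0,0,0,0,0.01],[0,0,0,0,0,0]]'
python3 st.py
```

```text
time_s: 27.25
ee_pos: [0.5517, -0.0595, 0.0905]
ee_rot: [[0.652, 0.759, -0.001], [0.759, -0.652, 0.001], [0.0, -0.002, -1.0]]
wrist_force: [-3.6, 6.5, 6.2]
gripper_width: 0.0151
27.25 pos [ 0.5517 -0.0595  0.0905] yaw_y -40.66 F [-3.6  6.5  6.2] M [1.13 0.47 0.45] q6 34.2 w 0.0151
```

```bash
python3 -m creep '[[0,0,0,0,0,0.01],[0,0,0,0,0,0.01],[0,0,0,0,0,0.01],[0,0,0,0,0,0.01],[0,0,0,0,0,0.01],[0,0,0,0,0,0.01],[0,0,0,0,0,0.01],[0,0,0,0,0,0.01],[0,0,0,0,0,0.01],[0,0,0,0,0,0]]'
python3 st.py
```

```text
time_s: 28.5
ee_pos: [0.5517, -0.0596, 0.0905]
ee_rot: [[0.717, 0.697, -0.001], [0.697, -0.717, 0.001], [0.0, -0.002, -1.0]]
wrist_force: [-2.6, 5.8, 5.9]
gripper_width: 0.0153
28.5 pos [ 0.5517 -0.0596  0.0905] yaw_y -45.81 F [-2.6  5.8  5.9] M [1.04 0.43 0.45] q6 39.4 w 0.0153
```

The moment stepped from about 0 to 0.45–0.5 N m between tool yaw −35.6° and −40.7°, so the bite is at about −38 ± 2.5° and the target is about −83°. I'll check the knob for slip in the jaws before turning on.

```bash
python3 - <<'E'
from h import *
im=camera("wrist");cv2.imwrite("pics/w6.png",im)
a=cv2.imread("pics/wrist4.png")
cv2.imwrite("pics/cmp.png",cv2.resize(cv2.convertScaleAbs(np.hstack([a[270:440,250:380],im[270:440,250:380]]),alpha=1.8,beta=25),None,fx=3,fy=3))
E
```

```text
(no output)
```

View pics/cmp.png

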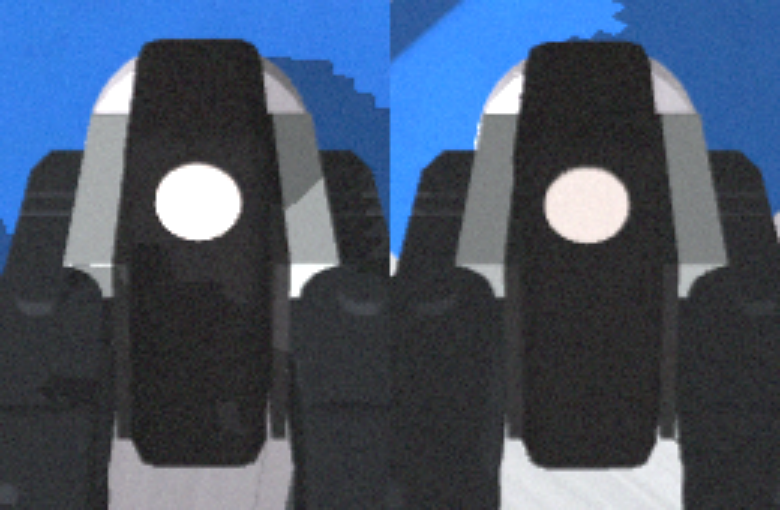

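```bash
python3 -m creep '[[0,0,0,0,0,0.05],[0,0,0,0,0,0.05],[0,0,0,0,0,0.05],[0,0,0,0,0,0.05],[0,0,0,0,0,0.05],[0,0,0,0,0,0.05],[0,0,0,0,0,0.05],[0,0,0,0,0,0.05],[0,0,0,0,0,0.05],[0,0,0,0,0,0.05]]'
python3 st.py
```

```text
time_s: 29.8
ee_pos: [0.5519, -0.06, 0.0905]
ee_rot: [[0.964, 0.267, -0.001], [0.267, -0.964, 0.0], [-0.001, -0.001, -1.0]]
wrist_force: [-1.6, 4.4, 5.0]
gripper_width: 0.015
29.8 pos [ 0.5519 -0.06    0.0905] yaw_y -74.52 F [-1.6  4.4  5. ] M [0.52 0.38 0.56] q6 68.1 w 0.015
```

Left is before turning and right is past the bite: the dot sits at the same place in the jaws, so the knob hasn't slipped. I have 8.6° left.

```bash
python3 -m creep '[[0,0,0,0,0,0.03],[0,0,0,0,0,0.03],[0,0,0,0,0,0.03],[0,0,0,0,0,0.03],[0,0,0,0,0,0.02],[0,0,0,0,0,0.01],[0,0,0,0,0,0],[0,0,0,0,0,0],[0,0,0,0,0,0],[0,0,0,0,0,0]]'
python3 st.py
python3 - <<'E'
from h import *
im=camera("wrist");cv2.imwrite("pics/w7.png",im)
a=cv2.imread("pics/w6.png")
cv2.imwrite("pics/cmp7.png",cv2.resize(cv2.convertScaleAbs(np.hstack([a[270:440,250:380],im[270:440,250:380]]),alpha=1.8,beta=25),None,fx=3,fy=3))
E
```

```text
time_s: 31.05
ee_pos: [0.5519, -0.0601, 0.0905]
ee_rot: [[0.993, 0.121, -0.001], [0.121, -0.993, 0.0], [-0.001, -0.0, -1.0]]
wrist_force: [-2.6, 2.5, 5.5]
gripper_width: 0.0146
31.05 pos [ 0.5519 -0.0601  0.0905] yaw_y -83.03 F [-2.6  2.5  5.5] M [0.51 0.41 0.44] q6 76.6 w 0.0146
```

View pics/cmp7.png

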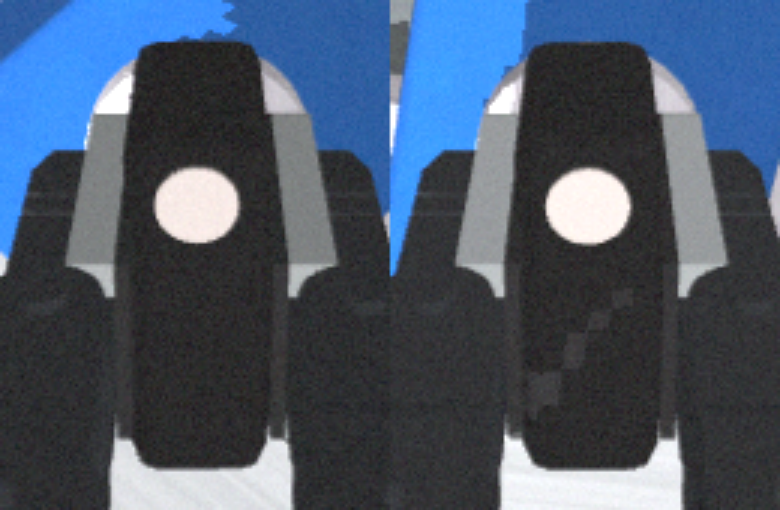

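Still no slip, and the tool yaw is −83.0°. I'll release and rise.

```bash
python3 -m creep '[[0,0,0,0,0,0],[0,0,0,0,0,0],[0,0,0,0,0,0],[0,0,0,0,0,0],[0,0,0,0,0,0],[0,0,0,0,0,0],[0,0,0,0,0,0],[0,0,0,0,0,0],[0,0,0,0,0,0],[0,0,0,0,0,0]]' 0.6
python3 st.py
python3 -m creep '[[0,0,-0.5,0,0,0],[0,0,-1.5,0,0,0],[0,0,-1.5,0,0,0],[0,0,-1.5,0,0,0],[0,0,-1.5,0,0,0],[0,0,-1.5,0,0,0],[0,0,-1.5,0,0,0],[0,0,-1.5,0,0,0],[0,0,-1,0,0,0],[0,0,0,0,0,0]]'
python3 look.py 8|grep -v top;python3 - <<'E'
from h import *
im=camera("scene")
a=cv2.resize(im[200:320,190:350],None,fx=4,fy=4,interpolation=2);cv2.imwrite("pics/s8.png",cv2.convertScaleAbs(a,alpha=1.5,beta=20))
E
```

```text
time_s: 32.35
ee_pos: [0.5522, -0.0605, 0.0903]
ee_rot: [[0.993, 0.121, -0.0], [0.121, -0.993, 0.0], [-0.0, -0.0, -1.0]]
wrist_force: [-0.8, -0.3, -0.4]
gripper_width: 0.0685
32.35 pos [ 0.5522 -0.0605  0.0903] yaw_y -83.08 F [-0.8 -0.3 -0.4] M [ 0.02  0.07 -0.01] q6 76.7 w 0.0685
time_s: 33.6
ee_pos: [0.5527, -0.0606, 0.2111]
ee_rot: [[0.993, 0.121, 0.001], [0.121, -0.993, -0.0], [0.001, 0.0, -1.0]]
wrist_force: [-0.7, 0.4, -0.5]
gripper_width: 0.0683
33.6 [ 0.5527 -0.0606  0.2111] [[0.9927, 0.1205, 0.0013], [0.1205, -0.9927, -0.0001], [0.0013, 0.0003, -1.0]] [-6.40942729e+00  1.61727384e+01  1.04120394e+02 -8.18900390e-05
  5.96309603e+01  7.66671809e+01]
wrist plate_face 0.92 (513.4, 261.6) [ 0.538  -0.2234  0.032 ]
wrist tube 0.95 (426.3, 235.9) [ 0.5455 -0.1544  0.012 ]
wrist tube 0.72 (305.8, 381.8) [ 0.3857 -0.0689  0.012 ]
wrist knob_grip 0.95 (315.4, 251.6) [ 0.5492 -0.0588  0.096 ]
wrist knob_dot 0.65 (317.8, 231.7) [ 0.5659 -0.0583  0.107 ]
```

View pics/wrist8.png

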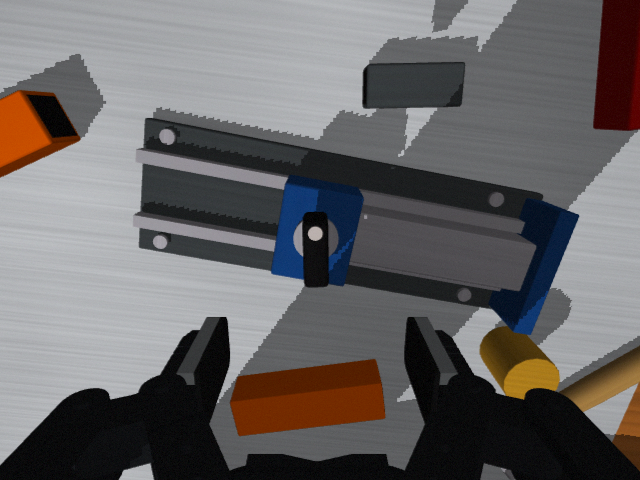

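View pics/s8.png

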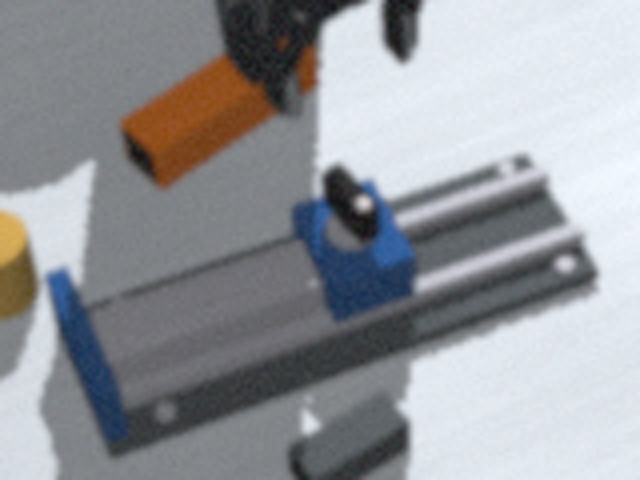

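```bash
python3 - <<'E'
from h import *
im=cv2.imread("pics/wrist8.png")
a=cv2.resize(im[160:340,265:465],None,fx=4,fy=4,interpolation=2)[:600];b=cv2.resize(im[180:320,440:590],None,fx=4,fy=4,interpolation=2)
cv2.imwrite("pics/a8.png",cv2.convertScaleAbs(a,alpha=2,beta=30));cv2.imwrite("pics/b8.png",cv2.convertScaleAbs(b,alpha=2.5,beta=30))
E
```

```text
(no output)
```

View pics/a8.png

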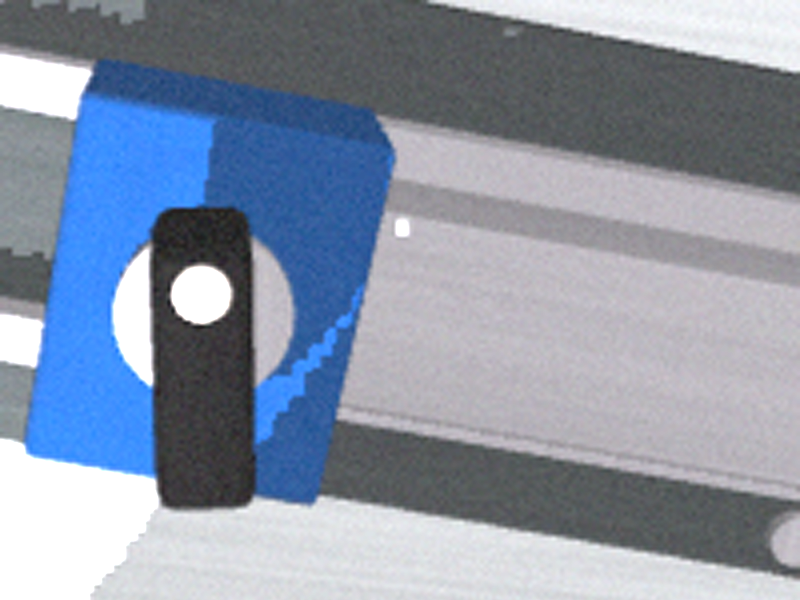

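View pics/b8.png

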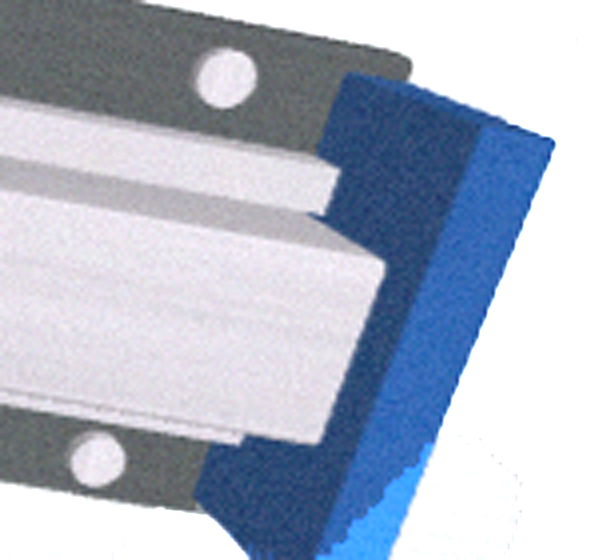

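The tube is flush with the plate. The stop/tube joint is hidden from this angle, so I'll take one look from the plate side.

```bash
python3 -m creep '[[0,1.5,0,0,0,0],[0,1.5,0,0,0,0],[0,1.5,0,0,0,0],[0,1.5,0,0,0,0],[0,1.5,0,0,0,0],[0,1.5,0,0,0,0],[0,1.5,0,0,0,0],[0,1.5,0,0,0,0],[0,1,0,0,0,0],[0,0,0,0,0,0]]'
python3 - <<'E'
from h import *
im=camera("wrist");cv2.imwrite("pics/w9.png",im)
o=proj("wrist",[.5505,-.0885,.05]);print(o)
u,v=int(o[0]),int(o[1])
cv2.imwrite("pics/a9.png",cv2.convertScaleAbs(cv2.resize(im[max(v-70,0):v+70,max(u-95,0):u+95],None,fx=4,fy=4,interpolation=2),alpha=2,beta=30))
E
```

```text
time_s: 35.45
ee_pos: [0.568, -0.1903, 0.2102]
ee_rot: [[0.993, 0.12, -0.0], [0.12, -0.993, 0.0], [0.0, -0.0, -1.0]]
wrist_force: [-0.4, -0.3, 0.7]
gripper_width: 0.0683
[182.21547566 234.64860581]
```

View pics/a9.png

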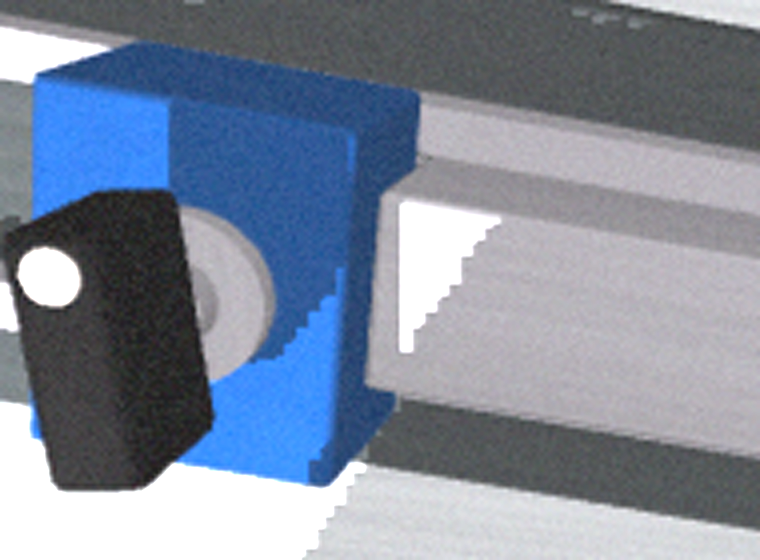

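The tube meets the stop face with no gap showing. Handing in.

```bash
python3 - <<'E'
from cell import ctrl
print(ctrl.job_done(), ctrl.read_state()["time_s"])
E
```

```text
the job is handed in; nothing more can be done
the job is handed in; nothing more can be done
```

The job is handed in, at about 35.5 s of the 72 s allowed. The tube is home against the end plate with the stop touching it, and the knob is locked about 45° past its bite.

- **Pushing home:** I dragged the stop by its gripped knob. The wrist force was about 12–13 N while pushing the tube. It rose to 18.5 N when the tube met the plate, leaving roughly 6–10 N on the tube, and I then backed off.
- **Tightening:** Turning clockwise, the moment stepped from about 0 to 0.5 N m between tool yaw −35.6° and −40.7°. I took the bite as −38 ± 2.5° and stopped at −83.0°, which is about 45° past it.
- **Last checks:** Close crops showed no slip of the knob in the jaws. With the gripper released and clear, the wrist force was near zero. Pictures from two sides showed no visible gap at the plate or at the stop.
- **Limits of the checks:** No check failed. The network position readings scattered by a few millimetres, mostly for the plate, so I relied on force and close-up pictures for contact. I did not measure the other bench items again; the arm's low moves stayed at the fixture, and nothing looked moved in the last pictures.

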